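# Raise the bay barrier and push the vial caddy in

### The arm

A 6-joint arm with a two-finger parallel gripper is mounted at the origin on the work surface. World frame = base frame: x ahead of the robot, y to its left, z up, the work surface at z = 0. Lengths are in m, angles in rad, forces in N, time in s.
With the tool pointing down it reaches from about 0.35 to 0.975 m from the base axis. Payload 4.9 kg.
Tool frame: the origin (TCP) lies between the finger pads; the fingertips stand 22 mm ahead of it and the grasp point (between the pads) lies 3 mm ahead of it; z points along the fingers, y is the line along which they close (so a half turn about z gives the same grasp; the last joint's range is limited). The gripper opens to 85 mm and grips with 20 to 120 N. Pads are 22 mm wide; open, the fingers measure 114 mm over their backs; the gripper's body (76 mm by 85 mm) begins 54 mm behind the grasp point. The pads swing forward as they close: fully open they stand 13 mm farther back than shut.
Start: joints at [1.196, 0.053, 1.613, -0, 1.476, -0.119], TCP at [0.158, 0.605, 0.22] pointing down, gripper open.
Joint ranges: [-3.01, 3.01], [-1.01, 2.22], [0.06, 2.58], [-1.02, 4.17], [0.09, 2.62], [-3.14, 3.14]. Speed limits (rad/s): [2.57, 2.57, 3.14, 3.14, 3.14, 3.14].

### API

Orientations are given as a unit quaternion [w, x, y, z].
In Python, from plant import state, grab_frame, get_calibration, job_done, recognise, regions_of gives the robot as it stands.
- The arm moves only by the tool apply_moves, never from a script. Its argument "targets" is a list of rows, each an object with "translation": the shift along the tool's x, y, z normalised to -1 to 1, where 1 is 100 mm, a list of three; "twist": the turn about the tool's z normalised to -1 to 1, where 1 is 0.1 rad; "hand": the opening, from 0 (shut) to 1 (fully open). A call has 1 to 8 rows; each row shifts and turns the commanded pose from where the row before left it, along the tool's axes as they then stand; what a row does not reach is not made up. A row lasts 1/10 s, in which the tool goes at most 50 mm and 8.59 degrees, less where a joint would pass 70% of its speed; a pose out of reach is approached as far as the arm can. A call with a number of a shift or a turn outside -1 to 1 is refused whole. A call with a gripper value outside its range is refused whole. The fingers move at their own pace and stop on an object; the grip force is fixed at half the most. Time passes only in rows, so rows that do not move let the fingers close. It gives the time, the measured TCP pose, the force, the opening and the grip force at its end, in the units of the state.
- state(): the state, without advancing time (a new reading comes with each control period).
- grab_frame(name): name is "scene" or "side" or "wrist"; returns the picture (400x640x3 uint8, red, green, blue); there is no depth.
- get_calibration(name): a dict with "camera_matrix" (3x3 intrinsics, pixels), "pose" (4x4, takes a point from camera to world coordinates). Camera axes: x right, y up, looking along -z (the intrinsics and any distortion apply to the point x, -y, -z); pixel columns grow to the right and rows downward; lengths in m; the calibration is good to about 2 mm. The wrist camera is an equidistant fisheye: a pixel r from the principal point sees the ray r / f radians off the axis. A picture is of the moment at which its call begins: read the wrist's pose just before it. get_calibration takes no time and is no camera call; for the wrist camera it gives the pose at the moment of the call.
- job_done(): hands the job in; it is judged then, once.
Trained networks look in the newest picture that a camera, given by its name, has taken for a name from the list of things; names that differ only in an ending like _2 or _b are one class to them, and where a whole thing is asked for, a point or a joint stands for the part that bears it (a point fixed in the world has none). Each returns a list of dicts, best first, with "score" (0 to 1); they miss things now and then, are a little off and sometimes report something else, mostly with a low value. They report only what shows in the picture. A call takes as long as a camera call.
- recognise(camera, query): "point" ([x, y, z] in m, in world coordinates, good to about 4 mm: the middle of the surface that is visible of it).
- regions_of(camera, query): "pixels" (400x640 bool, what is visible of it).
The state is a dict: "time": time; "joint_pos": joint angles; "joint_vel": joint speeds; "joint_efforts": joint torques, N m; "tool_pos": TCP position; "tool_rot": TCP orientation; "contact_force": force on the tool from outside, world axes, zero at the start; "ft_torque": the same for the moment, N m; "gripper_width": opening from 0.0 (shut) to 1.0 (fully open); "grasp_force": force on a finger pad.
Only numpy, scipy, OpenCV 4.12 (cv2) and the standard library are available. Lean on these libraries where they do the work, as an engineer would, in place of code of your own. Each camera call takes 0.05 s, during which the arm holds its last target. There are 200 camera calls.

### The job

Push the lowered barrier arm of the caddy bay up past its balance point so that it stays raised by itself, then push the vial caddy along the counter into the bay until it sits against the back stop. Only push: the caddy stays flat on the counter, never lifted or tipped, and must not go under the arm before the arm is up. Leave the bottles, jar, tape, carton and bowl where they stand.

Things in the scene. Friction and masses are not known exactly. Their poses are not given: they have to be found in the camera images.
- bay: fixed steel bay on the counter: two rails and a back stop. Origin on the counter on the lane's centre line, straight below the lowered barrier arm. Local +x points across the lane, roughly away from the robot; the caddy goes in along local -y and waits on the +y side. Rails from y = -30 to -155 mm, inner faces at x = +-68 mm, 22 mm high, flared mouth up to y = 0. Its place and yaw vary
- pivot (a point): the barrier's hinge axis, at bay x = +130 mm, y = 0, z = 100 mm, running along bay y, between two post cheeks 121 mm high and 48 mm wide over all
- stop (a point): middle of the back stop's face towards the caddy, at bay x = 0, y = -150 mm, on the counter; the stop is 45 mm high, 152 mm wide
- barrier (a joint): arm angle: 0 = lowered, level, lying along bay -x from the pivot across the lane; grows as the free end rises; 1.5 rad = raised stop, nearly upright over the pivot. A counterweight behind the pivot makes it balance at about 0.9 rad: below that it sinks back to level, above it it swings on to the raised stop and stays. Raising it at the free end takes about 1 N
- barrier_end (a point): centre of the arm's free end face, 250 mm from the hinge axis, 100 mm above the counter when lowered. The arm is an aluminium bar 22 mm wide, 14 mm thick; its last 45 mm is a rubber sleeve 28 mm wide, 18 mm thick. The space below the arm and over the empty lane is free: tilted fingers can reach under it from the side
- caddy: loose open plastic vial caddy, 110 mm (its x) by 120 mm (its y), walls 55 mm high, about 0.55 kg, vial tops 68 mm up, steel bail handle 120 mm high across its middle along its x. Origin: centre of its underside. It starts 135 to 185 mm from the bay's origin along bay +y, turned up to 0.12 rad, axes roughly the bay's; fully in, its origin is at bay x = 0, y = -90 mm
- bottle_a: clear infusion bottle, 70 mm across, 170 mm tall, standing behind the bay's back stop; origin at the centre of its underside; leave it alone
- bottle_b: clear infusion bottle, 66 mm across, 150 mm tall, standing beside the bay beyond its far rail; origin at the centre of its underside; leave it alone
- jar: small amber jar, 48 mm across, 65 mm tall, beside the near rail; origin at the centre of its underside; leave it alone
- tape: roll of paper tape lying flat, 76 mm across, 24 mm high, near the pivot post; origin at the centre of its underside; leave it alone
- carton: white carton 50 x 90 x 35 mm, on the robot's side of the caddy; origin at the centre of its underside; leave it alone
- bowl: steel bowl 90 mm across, 35 mm high, behind the back stop; origin at the centre of its underside; leave it alone

How it is judged:
On the way, in this order (a step that is already met when the one before it is completed fails the run):
1. the barrier arm is raised and stays up (value of joint barrier above 1.4 rad), for 0.3 s.
2. the caddy is in the bay against the back stop (y of caddy in the frame of bay between -0.1 and -0.08 m and x of caddy in the frame of bay between -0.02 and 0.02 m and angle between the y axis of caddy and the y axis of bay, either way round below 0.15 rad and height (world z) of caddy below 0.006 m and angle between caddy's own z axis and vertical below 0.08 rad and value of joint barrier above 1.4 rad), for 0.2 s.
At the end, for the whole second after the job is handed in: The barrier stands at its raised stop (above 1.4 rad) and still; the caddy is at rest flat on the counter in the bay, its centre within 10 mm of fully home along the lane, within 20 mm of the centre line, square to 0.15 rad (all of step 2 and velocity of joint barrier below 0.05 rad/s and linear speed of caddy below 0.01 m/s); the robot touches nothing.
It fails at once if the caddy is lifted off the counter or tipped (height (world z) of caddy above 0.015 m or angle between caddy's own z axis and vertical above 0.2 rad).
It fails at once if the caddy is pushed under the arm before it is raised (value of joint barrier below 0.9 rad and y of caddy in the frame of bay below 0.05 m).
It fails at once if a bystander is moved more than 25 mm or tipped over (distance of any of bottle_a, bottle_b, jar, tape, carton, bowl from where it was at the start of the episode above 0.025 m or angle between any of bottle_a, bottle_b, jar, tape, carton, bowl's own z axis and vertical above 0.4 rad).
It also fails if it takes over 61 s, if anything falls off the work surface, if the arm or the gripper's body presses on something with over 40 N, if the wrist force passes 120 N, or if a joint passes its speed limit or range.

## Working session

There is one attempt and no reset: what is moved stays moved. The work goes in short steps, Python scripts to look and compute and a tool call to move; the robot and the scene stay as the last step left them, time stands still between calls to the robot, and variables do not carry over. Pictures are saved under pics/ and viewed, at most 10 in all, crops included, and the job is handed in when it is done.

Besides the shell and the picture viewer there is one more tool, called in YAML: its name, and indented under it one key for each argument. apply_moves: Moves the arm, as the interface text tells. Its arguments: {"type":"object","properties":{"targets":{"type":"array"}},"required":["targets"]}

```bash
ls; mkdir -p pics; python3 - <<'E'
from plant import *
import cv2,numpy as np
s=state();print(s)
ims=[]
for c in("scene","side"):
    im=grab_frame(c);cv2.imwrite(f"pics/{c}0.png",im[:,:,::-1])
    for q in("bay","barrier","barrier_end","caddy","bottle_a","jar","tape","carton","bowl","pivot","stop"):
        try:print(c,q,[(np.round(d["point"],3).tolist(),round(d["score"],2)) for d in recognise(c,q)[:3]])
        except Exception as e:print(q,e)
E
```

```text
pics
{'time': 0.0, 'joint_pos': array([ 1.19598998e+00,  5.33534722e-02,  1.61427272e+00,  4.68422737e-06,
        1.47600310e+00, -1.18997485e-01]), 'joint_vel': array([ 3.99323536e-05, -1.20471379e-03, -1.75539228e-03,  2.69117015e-03,
       -1.82556738e-03,  8.46705810e-04]), 'joint_efforts': array([-1.01253336e-03, -3.93684840e+01, -3.70175064e+01, -1.62149977e-04,
        6.94793242e-03,  7.90048603e-06]), 'tool_pos': array([0.15790389, 0.60406436, 0.21827785]), 'tool_rot': array([-2.51139341e-04,  1.27556130e-01,  9.91830831e-01, -9.86869835e-04]), 'contact_force': array([ 0.17714515, -0.79659102, -0.4810591 ]), 'ft_torque': array([-0.01807331, -0.00674782, -0.00396328]), 'grasp_force': 0.0, 'gripper_width': 0.9969411743803982}
scene bay [([0.656, 0.048, 0.042], 0.87), ([0.562, -0.155, 0.102], 0.22)]
scene barrier [([0.66, 0.057, 0.107], 0.78)]
scene barrier_end [([0.662, 0.06, 0.104], 0.59)]
scene caddy []
scene bottle_a [([0.565, -0.156, 0.098], 0.73), ([0.768, -0.077, 0.095], 0.59)]
scene jar [([0.464, -0.052, 0.043], 0.58)]
scene tape [([0.661, 0.059, 0.106], 0.74), ([0.77
[... 192 characters left out ...]
e stop [([0.655, 0.049, 0.044], 0.62)]
side bay [([0.664, 0.069, 0.098], 0.72)]
side barrier [([0.628, 0.074, 0.112], 0.97), ([0.762, 0.191, 0.023], 0.47)]
side barrier_end [([0.63, 0.069, 0.108], 0.8), ([0.445, -0.039, 0.038], 0.64)]
side caddy [([0.59, 0.237, 0.048], 0.8)]
side bottle_a [([0.539, -0.139, 0.084], 0.92), ([0.738, -0.067, 0.092], 0.82)]
side jar [([0.445, -0.04, 0.041], 0.73)]
side tape [([0.765, 0.193, 0.021], 0.78)]
side carton [([0.442, 0.303, 0.034], 0.8), ([0.539, -0.139, 0.088], 0.3)]
side bowl [([0.674, -0.215, 0.026], 0.95), ([0.447, -0.041, 0.04], 0.72)]
side pivot [([0.665, 0.068, 0.092], 0.59), ([0.592, 0.235, 0.048], 0.3)]
side stop [([0.669, 0.072, 0.096], 0.58)]
```

View pics/scene0.png

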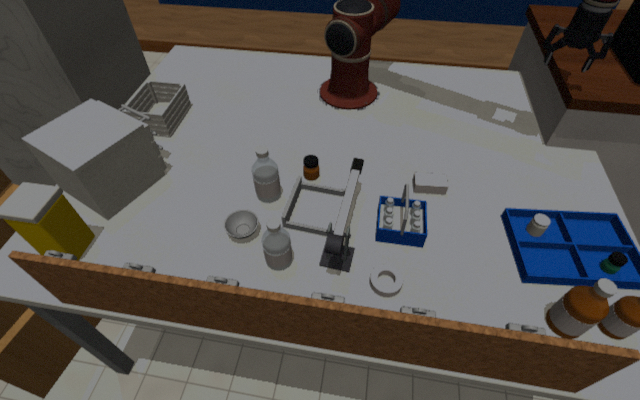

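View pics/side0.png

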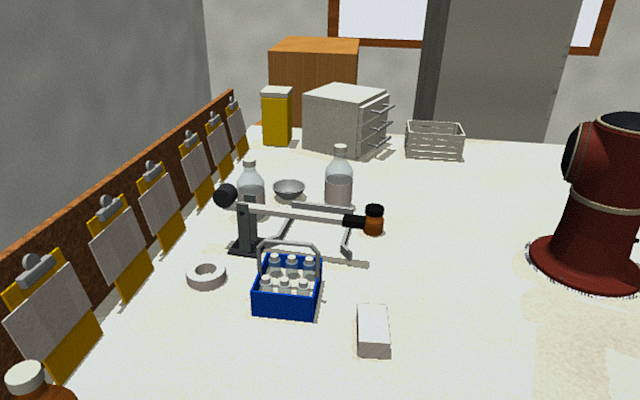

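View crops.

The scene view shows the lowered arm from its free end (358,162) to the pivot (338,245). The blue caddy is at (402,220), the carton at (431,183) and the tape at (386,280). The side view shows the arm from the pivot (245,208) to the sleeve end (366,222), with the caddy at (287,285). I'll zoom in to pick points for the pose fit.

```bash
python3 - <<'E'
import cv2,numpy as np
a=cv2.imread("pics/scene0.png")[145:295,270:440];b=cv2.imread("pics/side0.png")[180:330,210:400]
cv2.imwrite("pics/z1.png",cv2.resize(a,None,fx=4,fy=4,interpolation=cv2.INTER_CUBIC))
cv2.imwrite("pics/z2.png",cv2.resize(b,None,fx=4,fy=4,interpolation=cv2.INTER_CUBIC))
E
```

```text
(no output)
```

View pics/z1.png

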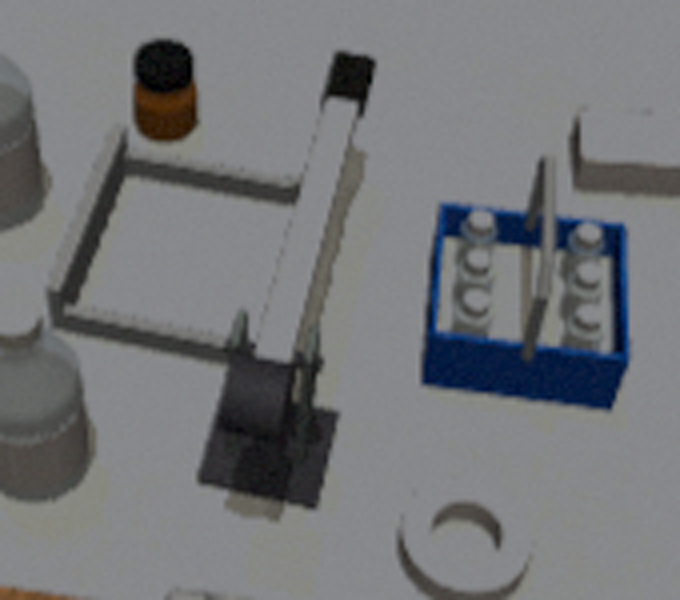

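View pics/z2.png

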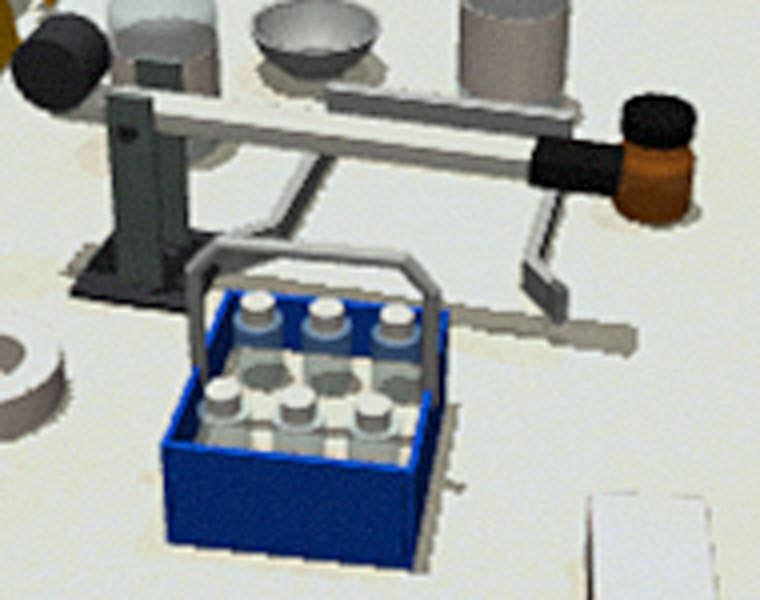

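```bash
cat > h.py <<'E'
import numpy as np
from plant import *
from scipy.optimize import least_squares
def proj(c,P):
    k=get_calibration(c);T=np.linalg.inv(k["pose"]);K=k["camera_matrix"]
    p=np.asarray(P)@T[:3,:3].T+T[:3,3];p=p*[1,-1,-1]
    q=p@np.array(K).T;return q[:,:2]/q[:,2:]
def place(v,L):
    c,s=np.cos(v[2]),np.sin(v[2]);L=np.asarray(L,float)
    return np.c_[v[0]+c*L[:,0]-s*L[:,1],v[1]+s*L[:,0]+c*L[:,1],L[:,2]]
def fit(obs,v0):
    f=lambda v:np.concatenate([(proj(c,place(v,L))-px).ravel() for c,L,px in obs])
    r=least_squares(f,v0,loss="soft_l1");return r.x,f(r.x).reshape(-1,2)
E
cat > f.py <<'E'
from h import *
S=lambda a:np.array([270,145])+np.array(a)/4.
D=lambda a:np.array([210,180])+np.array(a)/4.
bay=[("scene",[[-.12,-.014,.109],[-.12,.014,.109]],S([[336,52],[375,58]])),
("side",[[-.12,.014,.091],[.076,-.15,.045],[.154,.024,.121],[.106,.024,.121]],D([[618,193],[328,90],[108,95],[152,95]]))]
h=.055
cad=[("scene",[[-h,-.06,h],[-h,.06,h],[h,.06,h],[h,-.06,h],[h,-.06,0],[h,.06,0]],S([[441,205],[626,225],[628,352],[427,335],[424,382],[612,407]])),
("side",[[h,.06,0],[-h,.06,0],[h,.06,h],[-h,.06,h],[h,-.06,h],[-h,-.06,h]],D([[168,542],[412,566],[165,447],[412,470],[225,292],[448,312]]))]
for n,o,v0 in(("bay",bay,[.64,.05,0]),("cad",cad,[.6,.22,0])):
    v,r=fit(o,v0);print(n,np.round(v,4));print(np.round(r,1).tolist())
    if n=="bay":b=v
c,s=np.cos(b[2]),np.sin(b[2]);d=v[:2]-b[:2];print("caddy in bay",c*d[0]+s*d[1],-s*d[0]+c*d[1],v[2]-b[2])
for n,p in dict(pivot=[.13,0,.1],end=[-.12,0,.1],stop=[0,-.15,0],home=[0,-.09,0]).items():print(n,np.round(place(b,[p]),3))
E
python3 f.py
```

```text
bay [ 0.5847  0.0656 -0.0946]
[[-0.3, -1.8], [0.3, -1.6], [-0.6, 1.8], [-0.5, -1.2], [-6.5, -2.3], [4.8, 0.7]]
cad [0.5962 0.2047 0.0107]
[[-0.4, -1.8], [-0.2, -1.5], [0.6, 0.9], [0.8, -1.0], [-0.8, -0.0], [-0.1, -0.2], [-0.8, 0.5], [0.2, 1.0], [-1.7, -0.5], [0.8, 0.1], [-0.5, -1.2], [0.0, -1.1]]
caddy in bay -0.0016547953216964895 0.13959208342128224 0.10533422087398553
pivot [[0.714 0.053 0.1  ]]
end [[0.465 0.077 0.1  ]]
stop [[ 0.571 -0.084  0.   ]]
home [[ 0.576 -0.024  0.   ]]
```

```bash
sed -i 's/\.154,\.024/.141,.024/;s/\.106,\.024/.119,.024/' f.py; python3 f.py; python3 -c "
from h import *
from scipy.spatial.transform import Rotation as R
s=state();q=s['tool_rot'];print(R.from_quat(np.r_[q[1:],q[0]]).as_matrix().round(3))"
```

```text
bay [ 0.5835  0.0661 -0.0893]
[[-0.3, -2.2], [0.2, -1.9], [0.1, 1.8], [-0.4, -1.0], [-0.1, -1.2], [-0.8, 0.2]]
cad [0.5962 0.2047 0.0107]
[[-0.4, -1.8], [-0.2, -1.5], [0.6, 0.9], [0.8, -1.0], [-0.8, -0.0], [-0.1, -0.2], [-0.8, 0.5], [0.2, 1.0], [-1.7, -0.5], [0.8, 0.1], [-0.5, -1.2], [0.0, -1.1]]
caddy in bay 0.0003348036849736731 0.139237240749977 0.10002840316536354
pivot [[0.713 0.054 0.1  ]]
end [[0.464 0.077 0.1  ]]
stop [[ 0.57  -0.083  0.   ]]
home [[ 0.575 -0.024  0.   ]]
[[-0.967  0.253  0.   ]
 [ 0.253  0.967  0.   ]
 [-0.     0.    -1.   ]]
```

apply_moves:
  targets:
    - {"translation":[0,0,0],"twist":-0.83,"hand":0}
    - {"translation":[0,0,0],"twist":-0.83,"hand":0}
    - {"translation":[-0.2,-0.31,0],"twist":0,"hand":0}
    - {"translation":[-0.2,-0.31,0],"twist":0,"hand":0}
    - {"translation":[-0.2,-0.31,0],"twist":0,"hand":0}
    - {"translation":[-0.2,-0.31,0],"twist":0,"hand":0}
    - {"translation":[-0.2,-0.31,0],"twist":0,"hand":0}
    - {"translation":[-0.2,-0.31,0],"twist":0,"hand":0}

```text
time: 2.0
tool_pos: [0.2614, 0.4074, 0.2196]
tool_rot: [0.0, 0.045, 0.999, 0.0]
contact_force: [0.3, -0.0, 0.3]
gripper_width: -0.003
grasp_force: 0.0
```

apply_moves:
  targets:
    - {"translation":[-0.2,-0.31,0],"twist":0,"hand":0}
    - {"translation":[-0.2,-0.31,0],"twist":0,"hand":0}
    - {"translation":[-0.2,-0.31,0],"twist":0,"hand":0}
    - {"translation":[-0.2,-0.31,0],"twist":0,"hand":0}
    - {"translation":[-0.2,-0.31,0],"twist":0,"hand":0}
    - {"translation":[-0.2,-0.31,0],"twist":0,"hand":0}
    - {"translation":[-0.2,-0.31,0],"twist":0,"hand":0}
    - {"translation":[0,0,0],"twist":0,"hand":0}

```text
time: 2.8
tool_pos: [0.3824, 0.177, 0.2198]
tool_rot: [0.001, 0.048, 0.999, -0.0]
contact_force: [-0.6, -0.5, -0.6]
gripper_width: -0.0
grasp_force: 0.0
```

```bash
cat > tb.py <<'E'
from h import *
from scipy.spatial.transform import Rotation as R
B=np.array([.5835,.0661,-.0893])
def tb(B=B):
    s=state();q=s['tool_rot'];M=R.from_quat(np.r_[q[1:],q[0]]).as_matrix()
    c,n=np.cos(B[2]),np.sin(B[2]);d=s['tool_pos'][:2]-B[:2]
    print("t",round(s['time'],2),"bay xyz mm",np.round(1000*np.array([c*d[0]+n*d[1],-n*d[0]+c*d[1],s['tool_pos'][2]]),1),"yaw err",round(np.arctan2(M[1,1],M[0,1])-np.pi/2-B[2],4),"tilt",np.round(M[:2,2],3),"F",np.round(s['contact_force'],1),"w",round(s['gripper_width'],2))
if __name__=="__main__":tb()
E
python3 tb.py; python3 - <<'E'
from h import *
import cv2
im=grab_frame("wrist");cv2.imwrite("pics/w1.png",im[:,:,::-1]);k=get_calibration("wrist");print(k["camera_matrix"],k["pose"].round(3))
print([d for d in recognise("wrist","barrier_end")])
E
```

```text
t 2.8 bay xyz mm [-210.2   92.6  219.8] yaw err -0.0064 tilt [ 0.001 -0.001] F [-0.6 -0.5 -0.6] w -0.0
[[309.70691629   0.         320.36566092]
 [  0.         309.70691629 195.31825292]
 [  0.           0.           1.        ]] [[ 0.095 -0.955 -0.283  0.309]
 [ 0.996  0.091  0.027  0.184]
 [-0.    -0.284  0.959  0.374]
 [ 0.     0.     0.     1.   ]]
[{'point': [0.468, 0.0734, 0.1057], 'score': 0.65}]
```

View pics/w1.png

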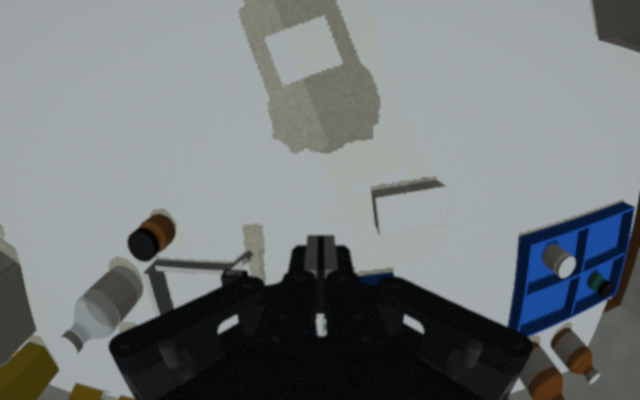

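The wrist view is mostly blocked by the gripper; the jar is at (150,237) and the carton at (410,210). The network puts the arm end at (0.468, 0.073), which agrees with my fit.

apply_moves:
  targets:
    - {"translation":[-0.11,-0.31,0.1],"twist":0.06,"hand":0}
    - {"translation":[-0.11,-0.31,0.2],"twist":0,"hand":0}
    - {"translation":[-0.11,-0.31,0.3],"twist":0,"hand":0}
    - {"translation":[-0.11,0,0.3],"twist":0,"hand":0}
    - {"translation":[0,0,0.28],"twist":0,"hand":0}
    - {"translation":[0,0,0],"twist":0,"hand":0}

```text
time: 3.5
tool_pos: [0.4124, 0.0841, 0.0971]
tool_rot: [-0.005, 0.047, 0.999, -0.0]
contact_force: [-0.7, 0.6, -0.8]
gripper_width: 0.0
grasp_force: 0.0
```

```bash
python3 tb.py; python3 - <<'E'
from h import *
import cv2
im=grab_frame("side");cv2.imwrite("pics/s1.png",cv2.resize(im[120:300,200:420,::-1],None,fx=3,fy=3,interpolation=cv2.INTER_CUBIC))
E
```

```text
t 3.5 bay xyz mm [-172.     2.7   97.1] yaw err -0.005 tilt [-0.009  0.   ] F [-0.7  0.6 -0.8] w 0.0
```

View pics/s1.png

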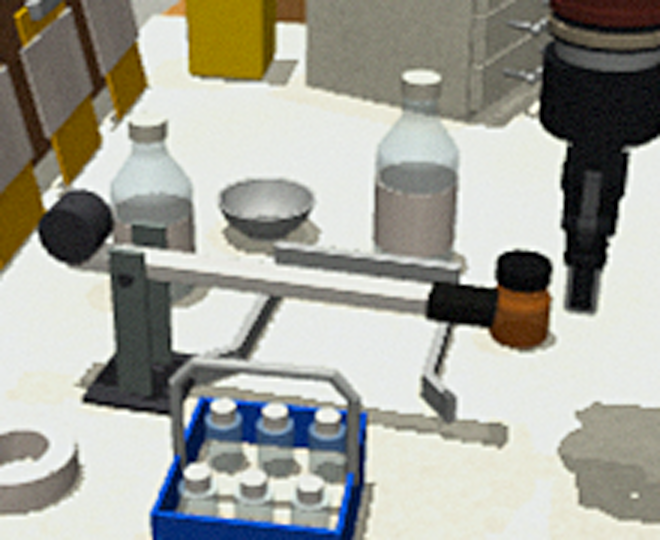

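```bash
python3 - <<'E'
from tb import *
P=place(B,[[-.172,.0027,.0751],[-.172,.0027,.1],[-.12,0,.1],[-.12,.014,.091],[-.12,-.014,.109]])
print(((proj("side",P)-[200,120])*3).round(0).tolist())
E
```

```text
[[573.0, 353.0], [576.0, 320.0], [498.0, 308.0], [494.0, 330.0], [501.0, 286.0]]
```

```bash
python3 - <<'E'
from tb import *
import cv2
tb()
a=grab_frame("side");b=grab_frame("scene")
z=lambda im,x,y:cv2.resize(im[y:y+130,x:x+130,::-1],None,fx=3,fy=3,interpolation=cv2.INTER_CUBIC)
cv2.imwrite("pics/s2.png",np.hstack([z(a,330,150),z(b,320,110)]))
tb()
P=place(B,[[-.172,.0027,.0751],[-.172,.0027,.1],[-.12,0,.1]])
print(((proj("side",P)-[330,150])*3).round(0).tolist(),((proj("scene",P)-[320,110])*3+[390,0]).round(0).tolist())
E
```

```text
t 3.55 bay xyz mm [-170.3    3.    99.7] yaw err -0.0047 tilt [-0.005  0.   ] F [-0.1  0.1  0.2] w 0.0
t 3.65 bay xyz mm [-167.8    3.1  102.9] yaw err -0.0047 tilt [0.002 0.   ] F [ 0.4 -0.4  0.3] w -0.0
[[183.0, 263.0], [186.0, 230.0], [108.0, 218.0]] [[517.0, 131.0], [519.0, 111.0], [506.0, 148.0]]
```

View pics/s2.png

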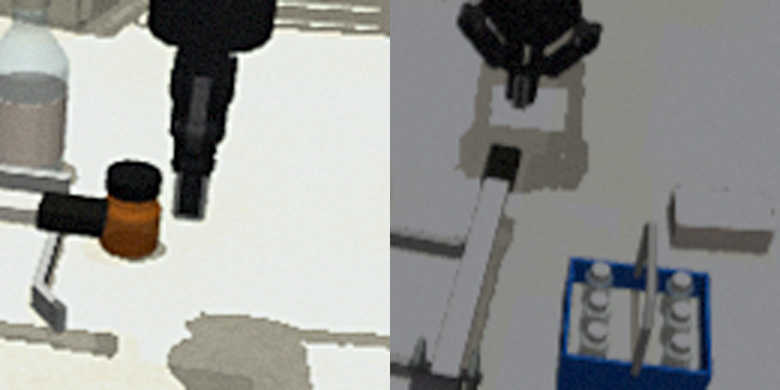

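The side picture shows the shut fingertips at (188,218), about level with the top of the arm. That is roughly 30 mm higher than I predicted, so I'll go lower before touching.

apply_moves:
  targets:
    - {"translation":[0,-0.02,0.15],"twist":0.03,"hand":0}
    - {"translation":[0,0,0.15],"twist":0,"hand":0}
    - {"translation":[-0.12,0,0.05],"twist":0,"hand":0}
    - {"translation":[-0.12,0,0],"twist":0,"hand":0}
    - {"translation":[0,0,0],"twist":0,"hand":0}
    - {"translation":[0,0,0],"twist":0,"hand":0}
    - {"translation":[0,0,0],"twist":0,"hand":0}

```text
time: 4.35
tool_pos: [0.44, 0.0792, 0.0675]
tool_rot: [0.001, 0.049, 0.999, 0.0]
contact_force: [-0.1, 0.5, -0.4]
gripper_width: -0.001
grasp_force: 0.0
```

```bash
python3 - <<'E'
from tb import *
import cv2
tb()
a=grab_frame("side");b=grab_frame("scene")
z=lambda im,x,y:cv2.resize(im[y:y+130,x:x+130,::-1],None,fx=3,fy=3,interpolation=cv2.INTER_CUBIC)
cv2.imwrite("pics/s3.png",np.hstack([z(a,310,150),z(b,310,110)]))
tb()
E
```

```text
t 4.35 bay xyz mm [-144.1    0.3   67.5] yaw err -0.0089 tilt [0.002 0.   ] F [-0.1  0.5 -0.4] w -0.0
t 4.45 bay xyz mm [-1.444e+02  1.000e-01  6.700e+01] yaw err -0.0091 tilt [0.001 0.   ] F [0.1 0.7 0.3] w -0.0
```

View pics/s3.png

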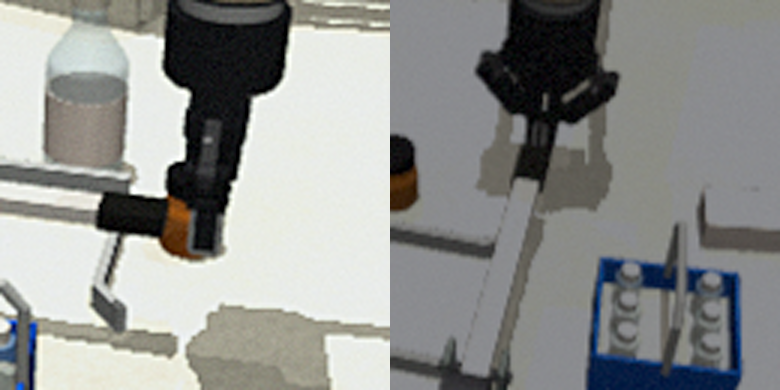

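The fingertips at (203,252) now hang below the arm's underside, with about 13 mm of gap to the end face. I'll go a little lower and close the gap gently.

apply_moves:
  targets:
    - {"translation":[-0.04,0,0.08],"twist":0.08,"hand":0}
    - {"translation":[-0.04,0,0],"twist":0,"hand":0}
    - {"translation":[-0.04,0,0],"twist":0,"hand":0}
    - {"translation":[-0.03,0,0],"twist":0,"hand":0}
    - {"translation":[0,0,0],"twist":0,"hand":0}
    - {"translation":[0,0,0],"twist":0,"hand":0}

```text
time: 5.05
tool_pos: [0.4548, 0.0773, 0.0586]
tool_rot: [-0.0, 0.053, 0.999, 0.0]
contact_force: [-0.7, 0.7, -0.3]
gripper_width: -0.0
grasp_force: 0.0
```

```bash
python3 tb.py
```

```text
t 5.05 bay xyz mm [-129.2   -0.4   58.6] yaw err -0.0176 tilt [-0.  0.] F [-0.7  0.7 -0.3] w -0.0
```

apply_moves:
  targets:
    - {"translation":[-0.02,0,0],"twist":-0.17,"hand":0}
    - {"translation":[-0.02,0,0],"twist":0,"hand":0}
    - {"translation":[-0.02,0,0],"twist":0,"hand":0}
    - {"translation":[0,0,0],"twist":0,"hand":0}
    - {"translation":[0,0,0],"twist":0,"hand":0}

```text
time: 5.55
tool_pos: [0.4552, 0.0771, 0.0584]
tool_rot: [-0.008, 0.044, 0.999, -0.0]
contact_force: [-23.5, -0.1, 19.5]
gripper_width: 0.003
grasp_force: 11.6
```

```bash
python3 tb.py
```

```text
t 5.55 bay xyz mm [-128.8   -0.5   58.4] yaw err 0.0009 tilt [-0.015  0.   ] F [-23.5  -0.1  19.5] w 0.0
```

apply_moves:
  targets:
    - {"translation":[0,0,-0.12],"twist":0,"hand":0}
    - {"translation":[-0.01,0,-0.12],"twist":0,"hand":0}
    - {"translation":[-0.015,0,-0.12],"twist":0,"hand":0}
    - {"translation":[-0.02,0,-0.12],"twist":0,"hand":0}
    - {"translation":[0,0,0],"twist":0,"hand":0}

```text
time: 6.05
tool_pos: [0.4582, 0.0768, 0.1044]
tool_rot: [-0.009, 0.044, 0.999, -0.0]
contact_force: [-19.6, 0.4, 1.6]
gripper_width: -0.0
grasp_force: 9.7
```

```bash
python3 - <<'E'
from tb import *
import cv2
tb()
a=grab_frame("side")
cv2.imwrite("pics/s4.png",cv2.resize(a[120:270,200:420,::-1],None,fx=3,fy=3,interpolation=cv2.INTER_CUBIC))
E
```

```text
t 6.05 bay xyz mm [-125.7   -0.5  104.4] yaw err 0.0008 tilt [-0.018  0.001] F [-19.6   0.4   1.6] w -0.0
```

View pics/s4.png

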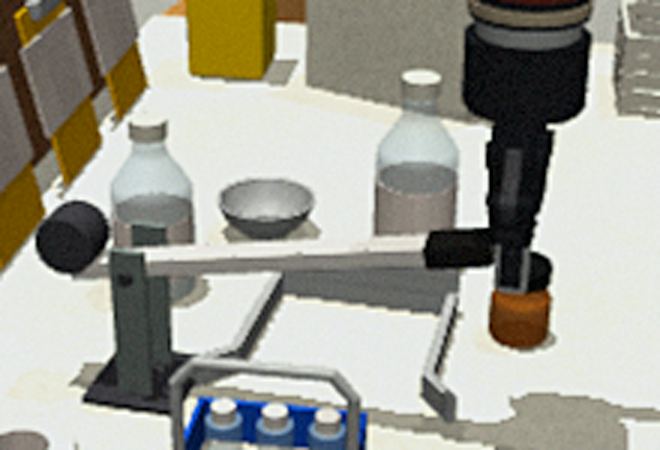

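The barrier rises with the finger, now about 0.19 rad: its sleeve at (458,248) is stuck to the fingertip at (512,265). I'll continue along the arc.

apply_moves:
  targets:
    - {"translation":[-0.028,0,-0.122],"twist":0,"hand":0}
    - {"translation":[-0.034,0,-0.12],"twist":0,"hand":0}
    - {"translation":[-0.04,0,-0.118],"twist":0,"hand":0}
    - {"translation":[-0.046,0,-0.116],"twist":0,"hand":0}
    - {"translation":[-0.052,0,-0.113],"twist":0,"hand":0}
    - {"translation":[-0.057,0,-0.11],"twist":0,"hand":0}

```text
time: 6.7
tool_pos: [0.4798, 0.075, 0.1742]
tool_rot: [-0.016, 0.044, 0.999, -0.0]
contact_force: [-41.2, 0.4, 18.2]
gripper_width: 0.003
grasp_force: 20.6
```

```bash
python3 tb.py
```

```text
t 6.7 bay xyz mm [-104.1   -0.4  174.2] yaw err 0.0014 tilt [-0.031  0.001] F [-41.2   0.4  18.2] w 0.0
```

apply_moves:
  targets:
    - {"translation":[-0.02,0,-0.12],"twist":0,"hand":0}
    - {"translation":[-0.06,0,-0.105],"twist":0,"hand":0}
    - {"translation":[-0.07,0,-0.1],"twist":0,"hand":0}
    - {"translation":[-0.07,0,-0.1],"twist":0,"hand":0}
    - {"translation":[-0.08,0,-0.1],"twist":0,"hand":0}

```text
time: 7.2
tool_pos: [0.5197, 0.0716, 0.2306]
tool_rot: [-0.001, 0.044, 0.999, 0.0]
contact_force: [0.2, -0.2, 0.2]
gripper_width: 0.003
grasp_force: 0.3
```

```bash
python3 tb.py
```

```text
t 7.2 bay xyz mm [-6.410e+01 -2.000e-01  2.306e+02] yaw err 0.0007 tilt [-0.002  0.   ] F [ 0.2 -0.2  0.2] w 0.0
```

```bash
python3 - <<'E'
from tb import *
import cv2
a=grab_frame("side");tb()
print([(d["point"],d["score"]) for d in recognise("side","barrier_end")])
m=regions_of("side","barrier")
if m:
    ys,xs=np.nonzero(m[0]["pixels"]);print(m[0]["score"],xs.min(),xs.max(),ys.min(),ys.max())
for t in(0,.4,.7,.8,.9,1.1,1.5):print(t,proj("side",place(B,[[.13-.25*np.cos(t),0,.1+.25*np.sin(t)]])).round())
cv2.imwrite("pics/s5.png",cv2.resize(a[60:260,200:420,::-1],None,fx=3,fy=3))
E
```

```text
t 7.25 bay xyz mm [-6.130e+01 -2.000e-01  2.323e+02] yaw err 0.0003 tilt [ 0.005 -0.   ] F [-1.1  0.2  2.1] w -0.0
[([0.6493, 0.0699, 0.1588], 0.55)]
0.72 214 336 132 223
0 [[366. 223.]]
0.4 [[359. 177.]]
0.7 [[340. 143.]]
0.8 [[332. 132.]]
0.9 [[322. 122.]]
1.1 [[300. 106.]]
1.5 [[249.  87.]]
```

apply_moves:
  targets:
    - {"translation":[-0.1,0,-0.08],"twist":0,"hand":0}
    - {"translation":[-0.1,0,-0.08],"twist":0,"hand":0}
    - {"translation":[-0.1,0,-0.075],"twist":0,"hand":0}
    - {"translation":[-0.11,0,-0.07],"twist":0,"hand":0}
    - {"translation":[-0.11,0,-0.06],"twist":0,"hand":0}
    - {"translation":[-0.11,0,-0.06],"twist":0,"hand":0}
    - {"translation":[-0.11,0,-0.05],"twist":0,"hand":0}
    - {"translation":[0,0,0],"twist":0,"hand":0}

```text
time: 8.15
tool_pos: [0.5948, 0.0645, 0.2757]
tool_rot: [-0.0, 0.045, 0.999, -0.0]
contact_force: [0.5, -0.5, -0.2]
gripper_width: -0.004
grasp_force: 0.0
```

```bash
cat > bar.py <<'E'
from tb import *
import cv2
a=grab_frame("side");tb()
m=regions_of("side","barrier")
for r in m[:2]:
    ys,xs=np.nonzero(r["pixels"]);print(r["score"],xs.min(),xs.max(),ys.min(),ys.max())
cv2.imwrite("pics/s6.png",cv2.resize(a[50:350,150:470,::-1],None,fx=2,fy=2))
E
python3 bar.py
```

```text
t 8.2 bay xyz mm [ 10.6  -0.5 275.3] yaw err -0.0005 tilt [-0.002  0.   ] F [-0.6  0.8  0.3] w 0.0
0.9 219 291 97 231
```

apply_moves:
  targets:
    - {"translation":[0,0,0],"twist":0,"hand":0}
    - {"translation":[0,0,0],"twist":0,"hand":0}
    - {"translation":[0,0,0],"twist":0,"hand":0}
    - {"translation":[0,0,0],"twist":0,"hand":0}
    - {"translation":[0,0,0],"twist":0,"hand":0}
    - {"translation":[0,0,0],"twist":0,"hand":0}

```text
time: 8.85
tool_pos: [0.5943, 0.0647, 0.2765]
tool_rot: [0.0, 0.045, 0.999, -0.0]
contact_force: [0.6, 0.8, 0.0]
gripper_width: 0.002
grasp_force: 0.0
```

```bash
python3 bar.py
```

```text
t 8.9 bay xyz mm [ 10.8  -0.5 276.4] yaw err -0.0005 tilt [ 0. -0.] F [-0.8  0.8 -0.7] w 0.0
0.73 225 254 87 236
0.2 273 304 179 201
```

```bash
python3 -c "
from h import *
print(state()['joint_pos'].round(2))"
```

```text
[-0.02 -0.04  1.61 -0.    1.57 -1.5 ]
```

apply_moves:
  targets:
    - {"translation":[0.1,0.3,0],"twist":0,"hand":0.6}
    - {"translation":[0,0.4,0],"twist":0,"hand":0.6}
    - {"translation":[0,0.4,0],"twist":0,"hand":0.6}
    - {"translation":[0,0.4,0],"twist":0,"hand":0.6}
    - {"translation":[0,0.4,0],"twist":0,"hand":0.6}
    - {"translation":[0,0.4,0],"twist":0,"hand":0.6}
    - {"translation":[0,0.25,0],"twist":0,"hand":0.6}
    - {"translation":[0,0,0],"twist":1,"hand":0.6}

```text
time: 9.75
tool_pos: [0.6067, 0.3229, 0.2758]
tool_rot: [-0.0, 0.094, 0.996, 0.0]
contact_force: [-0.2, -0.4, 0.4]
gripper_width: 0.602
grasp_force: 0.0
```

```bash
python3 tb.py; python3 -c "
from h import *
print(state()['joint_pos'].round(2))"
```

```text
t 9.75 bay xyz mm [2.000e-01 2.578e+02 2.758e+02] yaw err -0.0991 tilt [-0.001  0.001] F [-0.2 -0.4  0.4] w 0.6
[ 0.38  0.17  1.39  0.    1.58 -1.  ]
```

apply_moves:
  targets:
    - {"translation":[0,0,0],"twist":1,"hand":0.6}
    - {"translation":[0,0,0],"twist":1,"hand":0.6}
    - {"translation":[0,0,0],"twist":1,"hand":0.6}
    - {"translation":[0,0,0],"twist":1,"hand":0.6}
    - {"translation":[0,0,0],"twist":1,"hand":0.6}
    - {"translation":[0,0,0],"twist":1,"hand":0.6}
    - {"translation":[0,0,0],"twist":1,"hand":0.6}
    - {"translation":[0,0,0],"twist":1,"hand":0.6}

```text
time: 10.55
tool_pos: [0.6072, 0.3196, 0.2763]
tool_rot: [-0.0, 0.477, 0.879, -0.0]
contact_force: [1.4, 0.3, 0.3]
gripper_width: 0.602
grasp_force: 0.0
```

apply_moves:
  targets:
    - {"translation":[0,0,0],"twist":1,"hand":0.6}
    - {"translation":[0,0,0],"twist":1,"hand":0.6}
    - {"translation":[0,0,0],"twist":1,"hand":0.6}
    - {"translation":[0,0,0],"twist":1,"hand":0.6}
    - {"translation":[0,0,0],"twist":1,"hand":0.6}
    - {"translation":[0,0,0],"twist":1,"hand":0.6}
    - {"translation":[0,0,0],"twist":0.72,"hand":0.6}
    - {"translation":[0,0,0],"twist":0,"hand":0.6}

```text
time: 11.35
tool_pos: [0.6072, 0.3196, 0.2763]
tool_rot: [-0.0, 0.738, 0.674, -0.0]
contact_force: [1.2, 0.4, 0.3]
gripper_width: 0.601
grasp_force: 0.0
```

```bash
python3 tb.py
```

```text
t 11.35 bay xyz mm [  1.  254.6 276.3] yaw err -1.5723 tilt [-0.  0.] F [1.2 0.4 0.3] w 0.6
```

apply_moves:
  targets:
    - {"translation":[0,0,0.35],"twist":0,"hand":0.6}
    - {"translation":[0,0,0.4],"twist":0,"hand":0.6}
    - {"translation":[0,0,0.4],"twist":0,"hand":0.6}
    - {"translation":[0,0,0.4],"twist":0,"hand":0.6}
    - {"translation":[0,0,0.4],"twist":0,"hand":0.6}
    - {"translation":[0,0,0.3],"twist":0,"hand":0.6}
    - {"translation":[0,0,0],"twist":0,"hand":0.6}
    - {"translation":[0,0,0],"twist":0,"hand":0.6}

```text
time: 12.15
tool_pos: [0.6072, 0.3196, 0.0515]
tool_rot: [-0.0, 0.738, 0.675, -0.0]
contact_force: [0.7, -0.2, 1.1]
gripper_width: 0.597
grasp_force: 0.0
```

```bash
python3 - <<'E'
from tb import *
import cv2
tb()
a=grab_frame("side");b=grab_frame("scene")
z=lambda im,x,y:cv2.resize(im[y:y+170,x:x+130,::-1],None,fx=3,fy=3,interpolation=cv2.INTER_CUBIC)
cv2.imwrite("pics/s7.png",np.hstack([z(a,230,180),z(b,350,130)]))
p=state()["tool_pos"]
P=np.array([p+[dx,0,dz] for dx in(-.04,.04) for dz in(-.022,0)])
print(((proj("side",P)-[230,180])*3).round().tolist(),((proj("scene",P)-[350,130])*3+[390,0]).round().tolist())
E
```

```text
t 12.15 bay xyz mm [  1.  254.6  51.5] yaw err -1.5716 tilt [-0.001 -0.   ] F [ 0.7 -0.2  1.1] w 0.6
[[182.0, 449.0], [182.0, 418.0], [36.0, 432.0], [33.0, 401.0]] [[681.0, 259.0], [687.0, 243.0], [686.0, 335.0], [693.0, 320.0]]
```

View pics/s7.png

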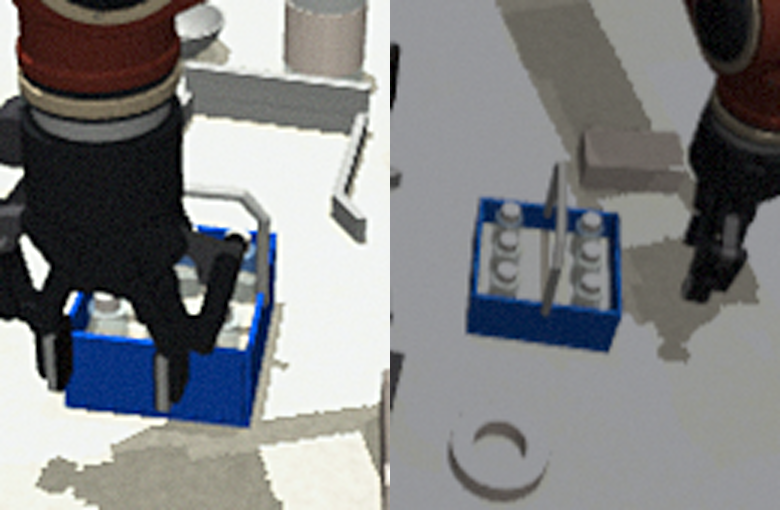

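The fingers in the side view, at (60,388) and (170,405), end about 60 mm above the counter and are centred behind the caddy. I'll lower about 40 mm, watching the force.

apply_moves:
  targets:
    - {"translation":[0,0,0.08],"twist":0,"hand":0.6}
    - {"translation":[0,0,0.08],"twist":0,"hand":0.6}
    - {"translation":[0,0,0],"twist":0,"hand":0.6}
    - {"translation":[0,0,0.05],"twist":0,"hand":0.6}
    - {"translation":[0,0,0],"twist":0,"hand":0.6}

```text
time: 12.75
tool_pos: [0.6067, 0.3193, 0.0295]
tool_rot: [-0.0, 0.739, 0.674, -0.001]
contact_force: [-0.5, -0.3, -0.5]
gripper_width: 0.603
grasp_force: 0.0
```

```bash
python3 tb.py
```

```text
t 12.75 bay xyz mm [  0.5 254.3  29.5] yaw err -1.5725 tilt [-0.001 -0.001] F [-0.5 -0.3 -0.5] w 0.6
```

apply_moves:
  targets:
    - {"translation":[-0.1,0,0.05],"twist":0,"hand":0.6}
    - {"translation":[-0.1,0,0],"twist":0,"hand":0.6}
    - {"translation":[-0.1,0,0],"twist":0,"hand":0.6}
    - {"translation":[-0.1,0,0],"twist":0,"hand":0.6}
    - {"translation":[-0.1,0,0],"twist":0,"hand":0.6}
    - {"translation":[-0.1,0,0],"twist":0,"hand":0.6}
    - {"translation":[-0.1,0,0],"twist":0,"hand":0.6}
    - {"translation":[-0.1,0,0],"twist":0,"hand":0.6}

```text
time: 13.55
tool_pos: [0.5999, 0.2394, 0.0257]
tool_rot: [-0.0, 0.739, 0.674, 0.0]
contact_force: [1.1, 2.9, 0.1]
gripper_width: 0.601
grasp_force: 1.5
```

```bash
cat > cad.py <<'E'
from tb import *
a=grab_frame("side");tb()
for c in("side","scene"):
    if c=="scene":grab_frame(c)
    d=recognise(c,"caddy")
    for r in d[:1]:
        k=np.array(r["point"]);cc,n=np.cos(B[2]),np.sin(B[2]);e=k[:2]-B[:2];print(c,"caddy bay mm",(1000*np.array([cc*e[0]+n*e[1],-n*e[0]+cc*e[1],k[2]])).round(),r["score"])
E
python3 cad.py
```

```text
t 13.6 bay xyz mm [  0.9 172.4  25.5] yaw err -1.5732 tilt [-0.    -0.001] F [ 0.9 -0.9  0.6] w 0.6
side caddy bay mm [-24. 157.  35.] 0.76
scene caddy bay mm [ 11. 103.  38.] 0.86
```

apply_moves:
  targets:
    - {"translation":[-0.1,0,0],"twist":0,"hand":0.6}
    - {"translation":[-0.12,0,0],"twist":0,"hand":0.6}
    - {"translation":[-0.12,0,0],"twist":0,"hand":0.6}
    - {"translation":[-0.12,0,0],"twist":0,"hand":0.6}
    - {"translation":[-0.12,0,0],"twist":0,"hand":0.6}
    - {"translation":[-0.1,0,0],"twist":0,"hand":0.6}
    - {"translation":[-0.1,0,0],"twist":0,"hand":0.6}
    - {"translation":[0,0,0],"twist":0,"hand":0.6}

```text
time: 14.55
tool_pos: [0.5925, 0.1603, 0.0252]
tool_rot: [0.0, 0.739, 0.674, -0.001]
contact_force: [-0.1, 0.5, 0.6]
gripper_width: 0.603
grasp_force: 0.0
```

```bash
python3 cad.py; python3 - <<'E'
from h import *
m=regions_of("scene","caddy")
import cv2
if m:
    ys,xs=np.nonzero(m[0]["pixels"]);print(cv2.minAreaRect(np.c_[xs,ys].astype(np.int32)),len(xs))
E
```

```text
t 14.6 bay xyz mm [ 0.6 95.2 25.2] yaw err -1.5733 tilt [-0.001 -0.001] F [ 0.4 -0.4  0.1] w 0.6
side caddy bay mm [-18.  76.  35.] 0.63
scene caddy bay mm [ 7. 37. 36.] 0.97
((358.5000305175781, 204.50001525878906), (48.699073791503906, 56.288536071777344), 18.43494987487793) 1614
```

apply_moves:
  targets:
    - {"translation":[-0.1,0,0],"twist":0,"hand":0.6}
    - {"translation":[-0.12,0,0],"twist":0,"hand":0.6}
    - {"translation":[-0.12,0,0],"twist":0,"hand":0.6}
    - {"translation":[-0.12,0,0],"twist":0,"hand":0.6}
    - {"translation":[-0.1,0,0],"twist":0,"hand":0.6}
    - {"translation":[-0.1,0,0],"twist":0,"hand":0.6}
    - {"translation":[-0.1,0,0],"twist":0,"hand":0.6}
    - {"translation":[0,0,0],"twist":0,"hand":0.6}

```text
time: 15.6
tool_pos: [0.5858, 0.0847, 0.0254]
tool_rot: [0.0, 0.739, 0.674, -0.001]
contact_force: [0.4, -0.1, -0.4]
gripper_width: 0.602
grasp_force: 0.0
```

```bash
python3 cad.py; python3 bar.py
```

```text
t 15.65 bay xyz mm [ 0.6 19.4 25.4] yaw err -1.5735 tilt [-0.    -0.001] F [-0.5  1.1 -0.7] w 0.6
side caddy bay mm [-16.  -1.  37.] 0.94
scene caddy bay mm [ 17. -66.  39.] 0.71
t 15.85 bay xyz mm [ 0.6 20.6 25.4] yaw err -1.5721 tilt [-0. -0.] F [-0.1  1.4  0.3] w 0.6
0.66 225 254 87 235
```

apply_moves:
  targets:
    - {"translation":[-0.07,0,0],"twist":0,"hand":0.6}
    - {"translation":[-0.07,0,0],"twist":0,"hand":0.6}
    - {"translation":[-0.06,0,0],"twist":0,"hand":0.6}
    - {"translation":[-0.05,0,0],"twist":0,"hand":0.6}
    - {"translation":[-0.05,0,0],"twist":0,"hand":0.6}
    - {"translation":[0,0,0],"twist":0,"hand":0.6}
    - {"translation":[0,0,0],"twist":0,"hand":0.6}

```text
time: 16.6
tool_pos: [0.5831, 0.0559, 0.0254]
tool_rot: [0.0, 0.739, 0.674, -0.0]
contact_force: [-0.2, 0.1, 0.6]
gripper_width: 0.601
grasp_force: 0.0
```

```bash
python3 tb.py
```

```text
t 16.6 bay xyz mm [  0.5 -10.2  25.4] yaw err -1.5727 tilt [-0.    -0.001] F [-0.2  0.1  0.6] w 0.6
```

apply_moves:
  targets:
    - {"translation":[-0.03,0,0],"twist":0,"hand":0.6}
    - {"translation":[-0.03,0,0],"twist":0,"hand":0.6}
    - {"translation":[-0.03,0,0],"twist":0,"hand":0.6}
    - {"translation":[0,0,0],"twist":0,"hand":0.6}
    - {"translation":[0,0,0],"twist":0,"hand":0.6}

```text
time: 17.1
tool_pos: [0.5822, 0.0483, 0.0254]
tool_rot: [-0.001, 0.738, 0.674, 0.0]
contact_force: [-1.4, 5.5, 0.0]
gripper_width: 0.606
grasp_force: 2.5
```

```bash
python3 tb.py
```

```text
t 17.1 bay xyz mm [  0.2 -17.9  25.4] yaw err -1.5722 tilt [-0.     0.001] F [-1.4  5.5  0. ] w 0.61
```

apply_moves:
  targets:
    - {"translation":[-0.02,0,0],"twist":0,"hand":0.6}
    - {"translation":[-0.02,0,0],"twist":0,"hand":0.6}
    - {"translation":[0,0,0],"twist":0,"hand":0.6}
    - {"translation":[0,0,0],"twist":0,"hand":0.6}

```text
time: 17.5
tool_pos: [0.5819, 0.0482, 0.0255]
tool_rot: [-0.003, 0.738, 0.674, 0.003]
contact_force: [0.1, 18.1, 1.0]
gripper_width: 0.602
grasp_force: 8.9
```

```bash
python3 tb.py
```

```text
t 17.5 bay xyz mm [ -0.  -18.   25.5] yaw err -1.5717 tilt [0.    0.009] F [ 0.1 18.1  1. ] w 0.6
```

The force jumps to 18 N with no travel at the predicted position, so the caddy is against the stop. I'll back off and check.

apply_moves:
  targets:
    - {"translation":[0.05,0,0],"twist":0,"hand":0.6}
    - {"translation":[0.2,0,0],"twist":0,"hand":0.6}
    - {"translation":[0.4,0,0],"twist":0,"hand":0.6}
    - {"translation":[0.4,0,0],"twist":0,"hand":0.6}
    - {"translation":[0.4,0,-0.2],"twist":0,"hand":0.6}
    - {"translation":[0.3,0,-0.4],"twist":0,"hand":0.6}
    - {"translation":[0,0,-0.4],"twist":0,"hand":0.6}
    - {"translation":[0,0,-0.4],"twist":0,"hand":0.6}

```text
time: 18.3
tool_pos: [0.5978, 0.2181, 0.1666]
tool_rot: [0.001, 0.738, 0.675, -0.001]
contact_force: [0.2, 0.5, 0.2]
gripper_width: 0.599
grasp_force: 0.0
```

apply_moves:
  targets:
    - {"translation":[0.3,0,0],"twist":0,"hand":0.6}
    - {"translation":[0.3,0,0],"twist":0,"hand":0.6}
    - {"translation":[0,0,0],"twist":0,"hand":0.6}
    - {"translation":[0,0,0],"twist":0,"hand":0.6}
    - {"translation":[0,0,0],"twist":0,"hand":0.6}

```text
time: 18.8
tool_pos: [0.6033, 0.2765, 0.1648]
tool_rot: [0.0, 0.739, 0.674, -0.001]
contact_force: [0.3, -0.0, 0.2]
gripper_width: 0.601
grasp_force: 0.0
```

```bash
python3 cad.py; python3 bar.py; python3 - <<'E'
from tb import *
import cv2
from scipy.optimize import minimize
grab_frame("scene");grab_frame("side");
obs=[]
for c in("scene","side"):
    m=regions_of(c,"caddy")
    if m:obs.append((c,m[0]["pixels"]));print(c,m[0]["score"],m[0]["pixels"].sum())
box=[[x,y,z] for x in(-.055,.055) for y in(-.06,.06) for z in(0,.055)]+[[x,0,.12] for x in(-.03,.03)]
def cost(v):
    k=0
    for c,m in obs:
        h=cv2.convexHull((proj(c,place(v,box))*8).round().astype(np.int32));a=np.zeros(m.shape,np.uint8)
        cv2.fillConvexPoly(a,h,1,shift=3);g=np.zeros(m.shape,np.uint8);q=np.argwhere(m)[:,::-1].astype(np.int32);cv2.fillConvexPoly(g,cv2.convexHull(q),1)
        k+=1-(a&g).sum()/(a|g).sum()
    return k
h=place(B,[[0,-.09,0]])[0];v0=[h[0],h[1],B[2]]
r=minimize(cost,v0,method="Nelder-Mead",options=dict(initial_simplex=[v0,[v0[0]+.015,v0[1],v0[2]],[v0[0],v0[1]+.015,v0[2]],[v0[0],v0[1],v0[2]+.15]]))
c,s=np.cos(B[2]),np.sin(B[2]);d=r.x[:2]-B[:2];print("caddy bay",c*d[0]+s*d[1],-s*d[0]+c*d[1],r.x[2]-B[2],r.fun,cost(v0))
E
```

```text
t 18.85 bay xyz mm [  1.  211.3 164.9] yaw err -1.5736 tilt [-0.001 -0.001] F [-0.2  0.3  0.9] w 0.6
side caddy bay mm [-21. -48.  41.] 0.94
scene caddy bay mm [ 15. -89.  42.] 0.57
t 19.05 bay xyz mm [  1.  211.8 165.3] yaw err -1.5734 tilt [-0. -0.] F [-0.2  0.  -0.5] w 0.6
0.55 225 251 92 235
scene 0.74 1997
side 0.71 574
caddy bay -0.0022200897279317545 -0.09314090783253459 0.08457911082671864 1.1033912324234905 1.125353821269713
```

apply_moves:
  targets:
    - {"translation":[0.2,-0.3,-0.3],"twist":0,"hand":0.6}
    - {"translation":[0.2,-0.3,-0.3],"twist":0,"hand":0.6}
    - {"translation":[0.2,-0.35,-0.2],"twist":0,"hand":0.6}
    - {"translation":[0.2,-0.35,0],"twist":0,"hand":0.6}
    - {"translation":[0.2,-0.35,0],"twist":0,"hand":0.6}
    - {"translation":[0,0,0],"twist":0,"hand":0.6}
    - {"translation":[0,0,0],"twist":0,"hand":0.6}

```text
time: 20.0
tool_pos: [0.4477, 0.3927, 0.2456]
tool_rot: [0.0, 0.738, 0.675, 0.0]
contact_force: [1.1, -0.2, -0.1]
gripper_width: 0.604
grasp_force: 0.0
```

```bash
python3 bar.py; python3 - <<'E'
from tb import *
import cv2
from scipy.optimize import minimize
obs=[]
for c in("scene","side"):
    im=grab_frame(c).astype(int);u0=proj(c,place(B,[[0,-.09,.03]]))[0]
    m=((im[...,2]>im[...,0]+35)&(im[...,2]>im[...,1]+25)).astype(np.uint8)
    yy,xx=np.indices(m.shape);m[(abs(xx-u0[0])>65)|(abs(yy-u0[1])>60)]=0
    n,l,st,_=cv2.connectedComponentsWithStats(m,connectivity=8)
    k=np.zeros_like(m)
    for i in range(1,n):
        if st[i,4]>15:k[l==i]=1
    g=np.zeros_like(m);q=np.argwhere(k)[:,::-1].astype(np.int32);cv2.fillConvexPoly(g,cv2.convexHull(q),1);obs.append((c,g));print(c,k.sum(),g.sum(),cv2.boundingRect(q))
box=[[x,y,z] for x in(-.055,.055) for y in(-.06,.06) for z in(0,.055)]
def cost(v,O=obs):
    t=0
    for c,g in O:
        a=np.zeros_like(g);cv2.fillConvexPoly(a,cv2.convexHull((proj(c,place(v,box))*8).round().astype(np.int32)),1,shift=3)
        t+=1-(a&g).sum()/(a|g).sum()
    return t
h=place(B,[[0,-.09,0]])[0];v0=[h[0],h[1],B[2]]
for O in(obs,obs[:1],obs[1:]):
    r=minimize(cost,v0,args=(O,),method="Nelder-Mead",options=dict(initial_simplex=[v0,[v0[0]+.015,v0[1],v0[2]],[v0[0],v0[1]+.015,v0[2]],[v0[0],v0[1],v0[2]+.15]]))
    c,s=np.cos(B[2]),np.sin(B[2]);d=r.x[:2]-B[:2];print("caddy bay",np.round([c*d[0]+s*d[1],-s*d[0]+c*d[1],r.x[2]-B[2]],3),r.fun,cost(v0,O))
E
```

```text
t 20.05 bay xyz mm [-163.7  312.7  245.4] yaw err -1.5722 tilt [ 0.001 -0.   ] F [ 0.1 -0.3  0. ] w 0.6
0.62 363 384 204 236
0.24 225 352 87 260
scene 787 1853 (289, 177, 46, 51)
side 1669 2512 (288, 200, 59, 52)
caddy bay [-0.005 -0.091  0.02 ] 0.16748335642594026 0.2640407737363901
caddy bay [-0.003 -0.096  0.086] 0.14365411436541142 0.17367706919945725
caddy bay [-0.005 -0.091  0.016] 0.029468786351298903 0.09036370453693288
```

```bash
python3 -c "
from plant import *
print(job_done())"
```

```text
the job is handed in; nothing more can be done
None
```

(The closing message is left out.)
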